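# Tune the yellow-knob box to its red flag

### The arm

A 7-joint arm with a two-finger parallel gripper is mounted at the origin on a cart in front of the work surface, level with it; the furniture and walls round the work are solid. World frame = base frame: x ahead of the robot, y to its left, z up, the work surface at z = 0. Lengths are in m, angles in rad, forces in N, time in s.
With the tool pointing down it reaches from about 0.425 to 0.875 m from the base axis. Payload 9.9 kg.
Tool frame: the origin (TCP) lies midway between the tips of the shut fingers; the grasp point (between the pads) lies 19 mm behind it; z points along the fingers, y is the line along which they close (so a half turn about z gives the same grasp; the last joint's range is limited). The gripper opens to 85 mm and grips with 20 to 120 N. Pads are 22 mm wide; open, the fingers measure 114 mm over their backs; the gripper's body (76 mm by 85 mm) begins 54 mm behind the grasp point. The pads swing forward as they close: fully open they stand 13 mm farther back than shut.
Start: joints at [1.126, 0.576, 0.025, 1.437, -0.015, 1.129, -0.057], TCP at [0.238, -0.632, 0.231] pointing down, gripper open.
Joint ranges: [-2.76, 2.76], [-0.34, 2.15], [-1.52, 1.57], [0.19, 2.46], [-1.09, 4.23], [0.17, 1.99], [-2.82, 2.82]. Speed limits (rad/s): [2.22, 2.22, 3.01, 3.01, 3.14, 3.14, 3.14].

### API

Orientations are given as a rotation vector (axis times angle).
In Python, from station import r, eyes, workorder gives the robot as it stands.
- The arm moves only by the tool move_arm, never from a script. Its argument "deltas" is a list of rows, each a list of 3 entries, a list of its own where there are three numbers: the finger opening in cm, from 0 to 8.54, then the shift along the tool's x, y, z in cm, then the turn, a rotation vector about the tool's x, y, z in degrees. In form: [[gripper, [tx, ty, tz], [ax, ay, az]], ...]. A call has 1 to 10 rows; each row is the pose to reach, as a shift and turn from the pose commanded when the call began, along the tool's axes at that moment; what a row does not reach only later rows make up. A row lasts 1/8 s, in which the tool goes at most 62.5 mm and 10.7 degrees, less where a joint would pass 70% of its speed; a pose out of reach is approached as far as the arm can. A call with a gripper value outside its range is refused whole. The fingers move at their own pace and stop on an object; "grip_force" is the grip in N (left out, the last holds). Time passes only in rows, so rows that repeat a pose let the fingers close. It gives the time, the measured TCP pose, the force, the opening and the grip force at its end, in the units of the state.
- r.read_state(): the state, without advancing time (a new reading comes with each control period).
- eyes.capture(name): name is "scene" or "side" or "wrist"; returns the picture (480x640x3 uint8, red, green, blue); there is no depth.
- eyes.get_calibration(name): a dict with "fx", "fy", "cx", "cy" (pixels), "D" ([k1, k2, p1, p2, k3] as OpenCV has them; the pictures are not rectified), "view" (4x4, takes a point from world to camera coordinates); the wrist camera has in their place "mount" (4x4, takes a point from camera to tool coordinates, whose origin is the TCP and whose axes are the flange's). Camera axes: x right, y down, z forward; pixel columns grow to the right and rows downward; lengths in m; the calibration is good to about 2 mm. A picture is of the moment at which its call begins: read the wrist's pose just before it. get_calibration takes no time and is no camera call.
- workorder.hand_in(): hands the job in; it is judged then, once.
Trained networks look in the newest picture that a camera, given by its name, has taken for a name from the list of things; names that differ only in an ending like _2 or _b are one class to them, and where a whole thing is asked for, a point or a joint stands for the part that bears it (a point fixed in the world has none). Each returns a list of dicts, best first, with "p" (0 to 1); they miss things now and then, are a little off and sometimes report something else, mostly with a low value. They report only what shows in the picture. A call takes as long as a camera call.
- eyes.recognise(thing, camera): "centre" ([x, y, z] in m, in world coordinates, good to about 4 mm: the middle of the surface that is visible of it).
The state is a dict: "clock": time; "joint_positions": joint angles; "dq": joint speeds; "joint_torque": joint torques, N m; "ee_pos": TCP position; "ee_rot": TCP orientation; "force": force on the tool from outside, world axes, zero at the start; "ft_torque": the same for the moment, N m; "finger_gap": finger opening in m; "gripper_force": force on a finger pad.
Only numpy, scipy, OpenCV 4.12 (cv2) and the standard library are available. Lean on these libraries where they do the work, as an engineer would, in place of code of your own. Each camera call takes 0.05 s, during which the arm holds its last target. There are 200 camera calls.

### The job

Two grey tuning boxes stand on the bench. On the one with the yellow knob, turn the knob until the black pointer in its window stands over the middle of the red flag, then let go. Leave the box with the blue knob set as it is.

Things in the scene. Friction and masses are not known exactly. Their poses are not given: they have to be found in the camera images.
- yellow_knob_grip (a point): Grip point on the vertical axis of the yellow knob, 32 mm above the flat box top. Knob: 44 mm disc with an upright bar 42 mm long, 14 mm thick, from 20 mm below to 10 mm above this point. The point turns with it: x along the bar, y across it (pinch this way), z up. Turns 1.35 rad either way from bar square to the window; stays where left; light friction (0.05 N m), no play.
- yellow_pointer (a point): Tip of the black pointer (40 x 4 mm) under the clear window of the yellow-knob box. It slides along the 156 mm window, driven only by the knob: 50 mm per radian; knob counter-clockwise seen from above moves it along +y, clockwise along -y. Axes: y along the window towards the robot's left, x away from the robot, z up.
- red_flag (a point): Middle of the red flag under the same window, a tab 20 mm long along the window, 22 mm across: the mark for the pointer. It lies left or right of the pointer, fixed in a run; a like green flag on the other side is not the mark. Axes as for the pointer. Box: grey, fixed, 130 mm deep, 184 wide, 36 high; knob nearer the robot, 62 mm from the window's middle.
- blue_pointer (a point): Tip of the black pointer of the other box, alike but with a blue knob and flags of its own, 50 mm or more beside the first. It is driven by the blue knob and must stay where it is.

How it is judged:
At the end, for the whole second after the job is handed in: The pointer of the yellow-knob box stands over the red flag, within 11 mm of the flag's middle along the window (y of yellow_pointer in the frame of red_flag between -0.011 and 0.011 m); the robot touches nothing.
It fails at once if the blue knob's setting is changed (its pointer moves more than 8 mm) (distance of blue_pointer from where it was at the start of the episode above 0.008 m).
It also fails if it takes over 32 s, if anything falls off the work surface, if the arm or the gripper's body presses on something with over 40 N, if the wrist force passes 120 N, or if a joint passes its speed limit or range.

## Working session

There is one attempt and no reset: what is moved stays moved. The work goes in short steps, Python scripts to look and compute and a tool call to move; the robot and the scene stay as the last step left them, time stands still between calls to the robot, and variables do not carry over. Pictures are saved under pics/ and viewed, at most 10 in all, crops included, and the job is handed in when it is done.

Besides the shell and the picture viewer there is one more tool, called as name(argument=value, ...), one argument or row to a line, values as JSON. move_arm: Moves the arm, as the interface text tells. Its arguments: {"type":"object","properties":{"deltas":{"type":"array","items":{"type":"array"}},"grip_force":{"type":"number"}},"required":["deltas"]}

```bash
mkdir -p pics; python3 - <<'E'
from station import r, eyes
import cv2
s=r.read_state(); print(s['clock'],s['ee_pos'],s['ee_rot'],s['finger_gap'])
ims=[]
for c in ("scene","side"):
    im=eyes.capture(c); cv2.imwrite(f"pics/{c}0.png",im[:,:,::-1])
    for t in ("yellow_knob_grip","yellow_pointer","red_flag","blue_pointer"):
        print(c,t,[(d['p'],d['centre']) for d in eyes.recognise(t,c)[:2]])
E
```

```text
0.0 [ 0.23813629 -0.63111657  0.23046046] [-3.08902244e+00 -5.63402145e-01  5.88112985e-04] 0.08542861123053981
scene yellow_knob_grip []
scene yellow_pointer []
scene red_flag []
scene blue_pointer []
side yellow_knob_grip [(0.81, [0.4295, -0.1457, 0.0605])]
side yellow_pointer []
side red_flag []
side blue_pointer []
```

View pics/scene0.png

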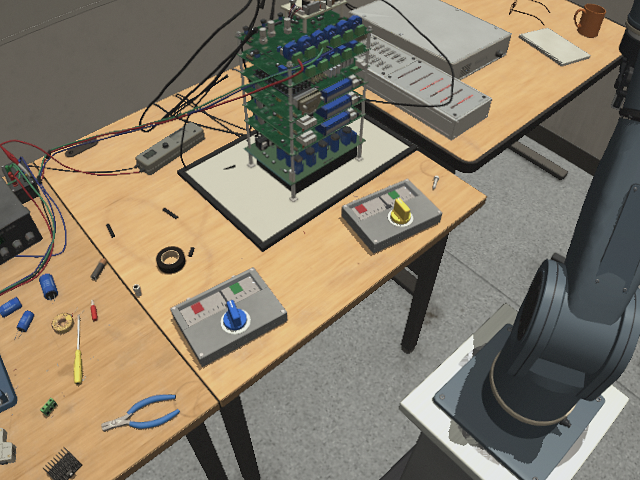

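View pics/side0.png

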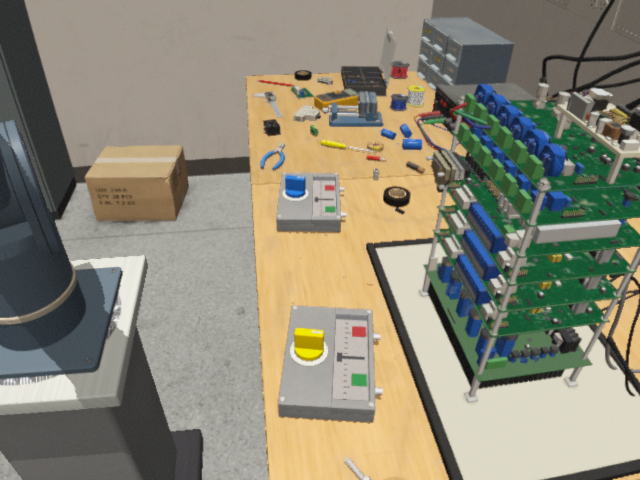

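The side picture shows the yellow box with its knob at (310,343), pointer at about (350,357), red flag at (359,331) on the +y side and green flag at (359,380). The blue box is farther off, at about (310,200). I'll zoom in and work out positions on the box top.

```bash
cat > h.py <<'E'
import numpy as np, cv2
from scipy.spatial.transform import Rotation as R
from station import r, eyes
def ray2plane(px,cam,z,pose=None):
    c=eyes.get_calibration(cam)
    K=np.array([[c['fx'],0,c['cx']],[0,c['fy'],c['cy']],[0,0,1]])
    u=cv2.undistortPoints(np.array(px,float).reshape(-1,1,2),K,np.array(c['D']))[:,0]
    if cam=='wrist':
        T=np.eye(4);T[:3,:3]=R.from_rotvec(pose['ee_rot']).as_matrix();T[:3,3]=pose['ee_pos'];M=T@np.array(c['mount'])
    else: M=np.linalg.inv(np.array(c['view']))
    d=np.c_[u,np.ones(len(u))]@M[:3,:3].T; o=M[:3,3]
    return o+d*((z-o[2])/d[:,2])[:,None]
def blobs(im,box):
    x0,y0,x1,y1=box; h=cv2.cvtColor(im[y0:y1,x0:x1],cv2.COLOR_RGB2HSV)
    out={}
    for n,lo,hi in (('red',(0,120,80),(8,255,255)),('red2',(172,120,80),(180,255,255)),('green',(45,100,50),(85,255,255)),('yellow',(22,140,90),(34,255,255))):
        k,_,st,ce=cv2.connectedComponentsWithStats(cv2.inRange(h,lo,hi))
        out[n]=[(int(st[i,4]),(ce[i]+[x0,y0]).round(1)) for i in range(1,k) if st[i,4]>30]
    return out
E
python3 - <<'E'
from h import *
im=cv2.imread('pics/side0.png')[:,:,::-1].copy()
b=blobs(im,(275,295,390,425));print(b)
cv2.imwrite('pics/crop1.png',cv2.resize(im[295:425,275:390,::-1],None,fx=4.5,fy=4.5,interpolation=cv2.INTER_CUBIC))
for n in b:
    for a,p in b[n]: print(n,a,ray2plane(p,'side',.036).round(4))
print('ptr',ray2plane([(338,356),(350,357),(364,357),(293,308),(369,311),(284,406),(373,406)],'side',.036).round(4))
E
```

```text
{'red': [(99, array([358.3, 331.5]))], 'red2': [], 'green': [(153, array([358.5, 379.5]))], 'yellow': [(806, array([308.1, 343.4]))]}
red 99 [[ 0.5106 -0.1135  0.036 ]]
green 153 [[ 0.4934 -0.2     0.036 ]]
yellow 806 [[ 0.432  -0.1271  0.036 ]]
ptr [[ 0.4721 -0.1559  0.036 ]
 [ 0.489  -0.1599  0.036 ]
 [ 0.5091 -0.1625  0.036 ]
 [ 0.4169 -0.052   0.036 ]
 [ 0.5361 -0.0733  0.036 ]
 [ 0.3876 -0.2291  0.036 ]
 [ 0.5041 -0.2442  0.036 ]]
```

View pics/crop1.png

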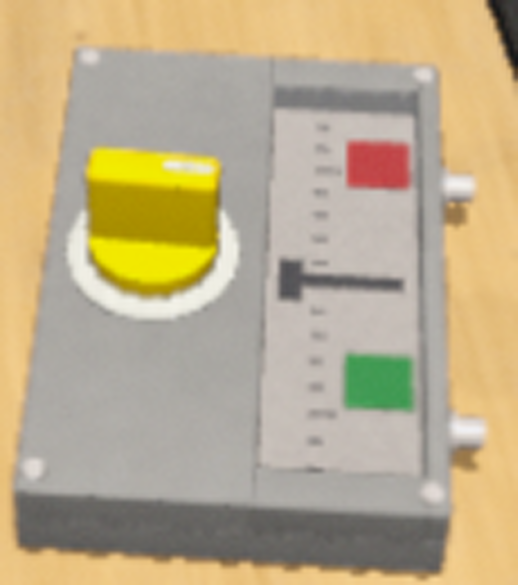

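The crop shows the bar square to the window, so the knob is near mid-travel. The pointer tip is at about (364,358). The red flag is about 50 mm towards +y, so the turn is about 1 rad counter-clockwise. Next I'll work out the hover move.

```bash
cat >> h.py <<'E'
def delta(s,goal,yaw):
    """shift (cm) in tool axes to goal and turn (deg) to tool pointing down with x at yaw"""
    A=R.from_rotvec(s['ee_rot']); G=R.from_matrix([[np.cos(yaw),np.sin(yaw),0],[np.sin(yaw),-np.cos(yaw),0],[0,0,-1]])
    return (A.inv().apply(np.array(goal)-s['ee_pos'])*100).round(2),np.degrees((A.inv()*G).as_rotvec()).round(1)
E
python3 - <<'E'
from h import *
k=ray2plane([(308.8,350.5),(364.6,358.3),(358.3,331.5)],'side',.036);print(k.round(4))
print(delta(r.read_state(),[k[0,0],k[0,1],.20],-.18))
E
```

```text
[[ 0.4314 -0.1406  0.036 ]
 [ 0.5095 -0.1649  0.036 ]
 [ 0.5106 -0.1135  0.036 ]]
(array([ 35.4 , -39.12,   3.13]), array([-0.,  0., 31.]))
```

move_arm(
  deltas=[
    [8.54, [3.5, -3.9, 0.3], [0, 0, 4]],
    [8.54, [7.5, -8, 0.6], [0, 0, 8]],
    [8.54, [11.5, -12.5, 1], [0, 0, 12]],
    [8.54, [15.5, -17, 1.4], [0, 0, 16]],
    [8.54, [19.5, -21.5, 1.8], [0, 0, 20]],
    [8.54, [23.5, -26, 2.2], [0, 0, 24]],
    [8.54, [28, -31, 2.5], [0, 0, 28]],
    [8.54, [32, -35.5, 2.8], [0, 0, 31]],
    [8.54, [35.4, -39.1, 3.1], [0, 0, 31]],
    [8.54, [35.4, -39.1, 3.1], [0, 0, 31]],
  ],
)

```text
clock: 1.75
ee_pos: [0.4331, -0.1367, 0.2003]
ee_rot: [-3.129, 0.271, -0.001]
force: [-0.8, -1.1, 0.5]
finger_gap: 0.0856
gripper_force: 0.0
```

```bash
python3 - <<'E'
from h import *
s=r.read_state();im=eyes.capture('wrist');cv2.imwrite('pics/w1.png',im[:,:,::-1])
print(s['clock'],s['ee_pos'],s['ee_rot'],np.abs(s['dq']).max(),s['force'])
for t in ("yellow_knob_grip","yellow_pointer","red_flag"): print(t,[(d['p'],d['centre']) for d in eyes.recognise(t,'wrist')[:2]])
b=blobs(im,(0,0,640,480))
for n in b:
    for a,p in b[n]: print(n,a,p,ray2plane(p,'wrist',.036,s).round(4))
E
```

```text
1.75 [ 0.4330849  -0.1366816   0.20033683] [-3.12850198e+00  2.71068959e-01 -1.16623663e-03] 0.06623018813600026 [-0.82695465 -1.08792626  0.46133905]
yellow_knob_grip [(0.92, [0.4319, -0.1418, 0.0475])]
yellow_pointer []
red_flag []
red 616 [261.  127.1] [[ 0.5147 -0.1041  0.036 ]]
green 598 [369.6 130.1] [[ 0.4974 -0.1899  0.036 ]]
yellow 2138 [321.9 223.2] [[ 0.4274 -0.1389  0.036 ]]
```

View pics/w1.png

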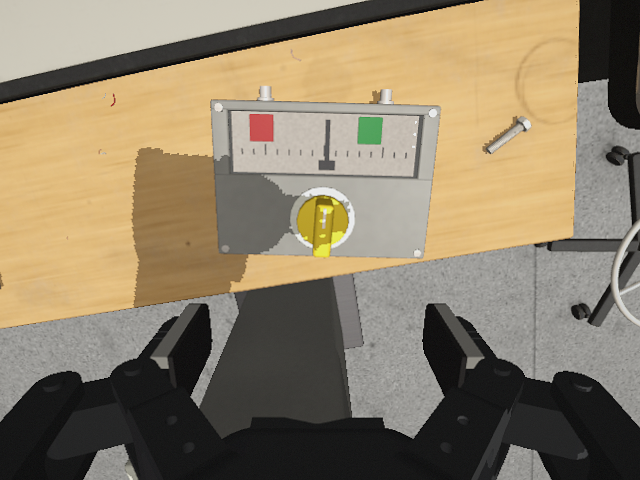

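The wrist view shows the pointer at about (327,125), red flag at (261,127), green flag at (370,130), the knob ring centred at about (323,219), and the bar in line with the tool's x axis.

```bash
python3 - <<'E'
from h import *
s=r.read_state(); P=ray2plane([(323,218.5),(328,121),(326.7,165),(261,127.1)],'wrist',.036,s);print(P.round(4))
yb=np.array([np.sin(.199),np.cos(.199),0]);print('turn mm',(P[3]-P[1])@yb,(P[3]-P[2])@yb)
k=(P[0]+[.4317,-.1406,.036])/2;print(k)
print(delta(s,[k[0],k[1],.052],-.19))
E
```

```text
[[ 0.4291 -0.1462  0.036 ]
 [ 0.5076 -0.1643  0.036 ]
 [ 0.4735 -0.1573  0.036 ]
 [ 0.5128 -0.1105  0.036 ]]
turn mm 0.05379450197110674 0.05360691535334808
[ 0.43039827 -0.14339314  0.036     ]
(array([-0.04,  0.14, 14.84]), array([ 0. , -0. ,  0.5]))
```

move_arm(
  deltas=[
    [8.54, [0, 0, 4], [0, 0, 0.5]],
    [8.54, [0, 0, 8], [0, 0, 0.5]],
    [8.54, [0, 0, 11], [0, 0, 0.5]],
    [8.0, [0, 0, 13], [0, 0, 0.5]],
    [6.0, [0, 0, 14.3], [0, 0, 0.5]],
    [4.0, [0, 0, 14.8], [0, 0, 0.5]],
    [3.0, [0, 0, 14.8], [0, 0, 0.5]],
    [2.5, [0, 0, 14.8], [0, 0, 0.5]],
    [2.5, [0, 0, 14.8], [0, 0, 0.5]],
  ],
  grip_force=30,
)

```text
clock: 3.08
ee_pos: [0.4318, -0.1408, 0.0528]
ee_rot: [3.127, -0.296, 0.002]
force: [-1.0, -0.2, -0.3]
finger_gap: 0.025
gripper_force: 0.0
```

```bash
python3 - <<'E'
from h import *
s=r.read_state();im=eyes.capture('wrist');cv2.imwrite('pics/w2.png',im[:,:,::-1])
print({k:s[k] for k in('clock','ee_pos','ee_rot','force','finger_gap')})
E
```

```text
{'clock': 3.075, 'ee_pos': array([ 0.43184554, -0.14081059,  0.05282523]), 'ee_rot': array([ 3.12746869e+00, -2.96244138e-01,  1.70272645e-03]), 'force': array([-0.97291468, -0.15468563, -0.26385774]), 'finger_gap': 0.02501418649694531}
```

View pics/w2.png

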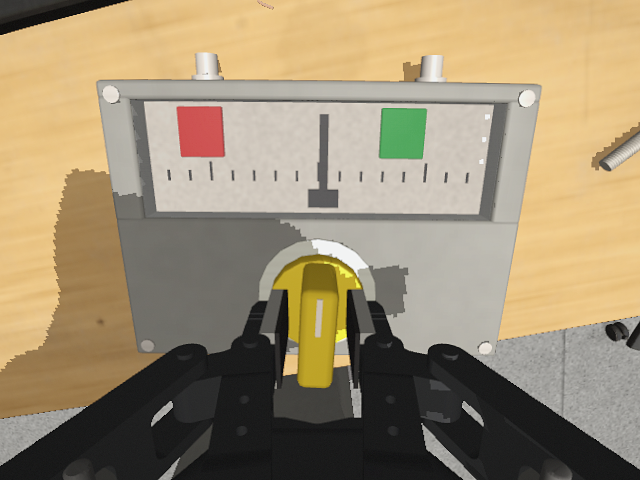

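The fingers straddle the bar cleanly: pointer at x≈323, red flag at x≈201, green at x≈403. I'll close, then turn 60° counter-clockwise.

move_arm(
  deltas=[
    [1.0, [0, 0, 0], [0, 0, 0]],
    [0.6, [0, 0, 0], [0, 0, 0]],
    [0.6, [0, 0, 0], [0, 0, 0]],
    [0.6, [0, 0, 0], [0, 0, -8]],
    [0.6, [0, 0, 0], [0, 0, -16]],
    [0.6, [0, 0, 0], [0, 0, -24]],
    [0.6, [0, 0, 0], [0, 0, -32]],
    [0.6, [0, 0, 0], [0, 0, -40]],
    [0.6, [0, 0, 0], [0, 0, -48]],
    [0.6, [0, 0, 0], [0, 0, -54]],
  ],
)

```text
clock: 4.38
ee_pos: [0.4314, -0.1397, 0.0526]
ee_rot: [-2.918, -1.163, -0.0]
force: [-2.0, 5.3, 8.8]
finger_gap: 0.0134
gripper_force: 33.9
```

move_arm(
  deltas=[
    [0.6, [0, 0, 0], [0, 0, -4]],
    [0.6, [0, 0, 0], [0, 0, -6]],
    [0.6, [0, 0, 0], [0, 0, -6]],
    [0.6, [0, 0, 0], [0, 0, -6]],
  ],
)

```text
clock: 4.88
ee_pos: [0.4313, -0.1396, 0.0526]
ee_rot: [-2.855, -1.309, -0.0]
force: [-3.1, 5.2, 8.6]
finger_gap: 0.014
gripper_force: 34.0
```

```bash
python3 - <<'E'
from h import *
s=r.read_state();im=eyes.capture('wrist');im2=eyes.capture('side')
a=cv2.resize(im2[295:425,275:390],None,fx=3.6,fy=3.6,interpolation=cv2.INTER_CUBIC)
o=np.zeros((480,800,3),np.uint8);o[:360,:386//1][:, :0]=0
w=cv2.resize(im,(384,288));o[:288,:384]=w;o[:a.shape[0],386:386+a.shape[1]]=a
cv2.imwrite('pics/c2.png',o[:,:,::-1])
print({k:s[k] for k in('clock','ee_pos','ee_rot','force','finger_gap','gripper_force')}); print(blobs(im2,(275,295,390,425)))
E
```

```text
{'clock': 4.875, 'ee_pos': array([ 0.43127549, -0.13963613,  0.05261516]), 'ee_rot': array([-2.85515265e+00, -1.30856165e+00, -2.72272275e-04]), 'force': array([-3.09626552,  5.1751624 ,  8.58887221]), 'finger_gap': 0.013951281166151358, 'gripper_force': 34.009255170822144}
{'red': [(53, array([359.1, 333.4]))], 'red2': [], 'green': [(153, array([358.5, 379.5]))], 'yellow': [(515, array([306.8, 346.8]))]}
```

View pics/c2.png

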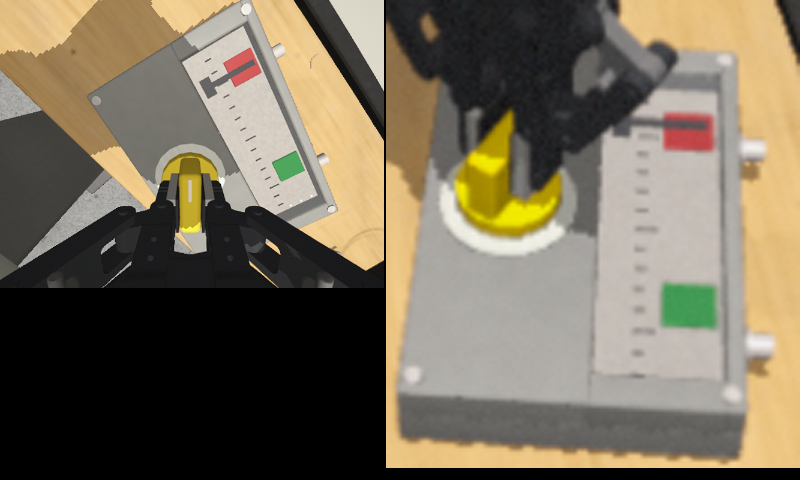

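The pointer lies over the red flag in both views: about 3 mm past its middle in the side view, slightly short in the wrist view, which fits parallax. I'll release and lift.

move_arm(
  deltas=[
    [2.0, [0, 0, 0], [0, 0, 0]],
    [4.0, [0, 0, 0], [0, 0, 0]],
    [4.0, [0, 0, 0], [0, 0, 0]],
    [4.0, [0, 0, -3], [0, 0, 0]],
    [4.0, [0, 0, -7], [0, 0, 8]],
    [4.0, [0, 0, -11], [0, 0, 17]],
    [4.0, [0, 0, -15], [0, 0, 26]],
    [4.0, [0, 0, -15], [0, 0, 36]],
    [4.0, [0, 0, -15], [0, 0, 46]],
    [4.0, [0, 0, -15], [0, 0, 56]],
  ],
)

```text
clock: 6.22
ee_pos: [0.4313, -0.1409, 0.2024]
ee_rot: [3.135, -0.196, 0.0]
force: [-0.3, 0.2, 0.0]
finger_gap: 0.0398
gripper_force: 0.0
```

```bash
python3 - <<'E'
from h import *
s=r.read_state();im=eyes.capture('wrist');im2=eyes.capture('side')
a=cv2.resize(im2[295:425,275:390],None,fx=3.4,fy=3.4,interpolation=cv2.INTER_CUBIC)
w=cv2.resize(im[80:280,200:450],None,fx=1.6,fy=1.6,interpolation=cv2.INTER_CUBIC)
o=np.zeros((480,800,3),np.uint8);o[:w.shape[0],:w.shape[1]]=w;o[:a.shape[0],401:401+a.shape[1]]=a[:,:399]
cv2.imwrite('pics/c3.png',o[:,:,::-1])
print(s['clock'],s['ee_pos'],s['force'],s['finger_gap'])
E
```

```text
6.225 [ 0.43132713 -0.14086464  0.20238336] [-0.25696407  0.21074919  0.00735588] 0.03978357932112672
```

View pics/c3.png

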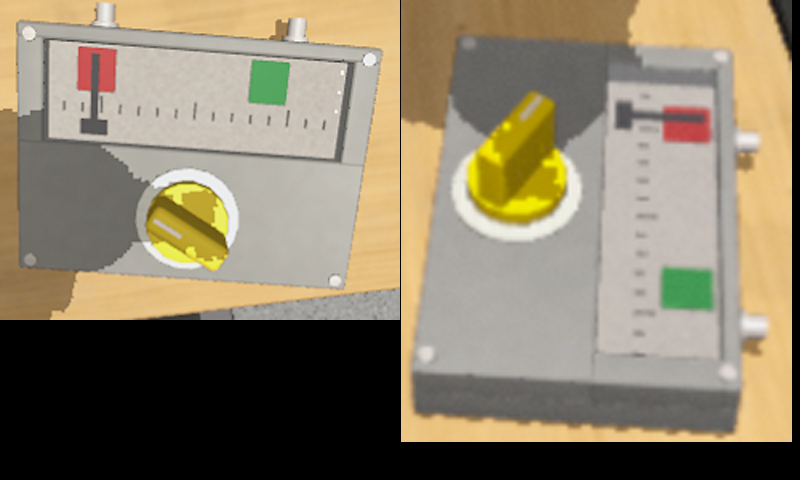

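In the wrist crop the pointer (x≈95.5) sits over the middle of the red flag (x 78–115). The side view shows the same, and the arm is clear.

```bash
python3 -c "
from station import workorder
print(workorder.hand_in())"
```

```text
the job is handed in; nothing more can be done
None
```

The job is handed in: I turned the yellow knob about 60° counter-clockwise and let go, the last pictures show its pointer over the middle of the red flag, and the arm went nowhere near the blue-knob box.

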